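Stack the keyed screw tray on its case

ROBOT

A 6-joint arm with a two-finger parallel gripper is mounted at the origin on a cart in front of the work surface, level with it; the furniture and walls round the work are solid. World frame = base frame: x ahead of the robot, y to its left, z up, the work surface at z = 0. Lengths are in mm, angles in rad, forces in N, time in s.
With the tool pointing down it reaches from about 400 to 925 mm from the base axis. Payload 12.5 kg.
Tool frame: the origin (TCP) lies at the very end of the fingers, on their centre line; the grasp point (between the pads) lies 19 mm behind it; y points along the fingers, z is the direction in which the jaws open and shut, and the axes are right-handed (so a half turn about y gives the same grasp; the last joint's range is limited). The gripper opens to 95 mm and grips with 3 to 60 N. Pads are 20 mm wide; open, the fingers measure 119 mm over their backs; the gripper's body (75 mm by 180 mm) begins 59 mm behind the grasp point.
Start: joints at [-1.337, 0.491, 1.559, -0, 1.092, -0.106], TCP at [208.335, -589.276, 189.761] pointing down, gripper open.
Joint ranges: [-3.1, 3.1], [-0.84, 2.19], [0.05, 2.79], [-1.13, 4.28], [0.06, 2.93], [-2.69, 2.69]. Speed limits (rad/s): [2.22, 2.22, 2.79, 3.14, 3.14, 3.14].

INTERFACE

Orientations are given as [roll, pitch, yaw] about the fixed x, y, z axes, in that order (R = Rz(yaw) Ry(pitch) Rx(roll)).
In Python, from cell import env, optics gives the robot as it stands.
- The arm moves only by the tool drive_tool, never from a script. Its argument "steps" is a list of rows, each an object with "slide": the shift along the tool's x, y, z in m, a list of three; "dr": the turn, a rotation vector about the tool's x, y, z in rad, a list of three; "fingers": the finger opening in m, from 0 to 0.0951. A call has 1 to 5 rows; each row is the pose to reach, as a shift and turn from the pose commanded when the call began, along the tool's axes at that moment; what a row does not reach only later rows make up. A row lasts 1/12 s, in which the tool goes at most 41.7 mm and 7.16 degrees, less where a joint would pass 70% of its speed; a pose out of reach is approached as far as the arm can. A call with a gripper value outside its range is refused whole. The fingers move at their own pace and stop on an object; the grip force is fixed at half the most. Time passes only in rows, so rows that repeat a pose let the fingers close. It gives the time, the measured TCP pose, the force and the opening at its end, in the units of the state.
- env.state(): the state, without advancing time (a new reading comes with each control period).
- optics.read_camera(name): name is "scene" or "side" or "wrist"; returns the picture (420x560x3 uint8, red, green, blue); there is no depth.
- optics.camera_model(name): a dict with "mtx" (3x3 intrinsics, pixels), "R" (3x3) and "t" (3): a world point X has camera coordinates R X + t. Camera axes: x right, y down, z forward; pixel columns grow to the right and rows downward; lengths in mm; the calibration is good to about 2 mm. A picture is of the moment at which its call begins: read the wrist's pose just before it. camera_model takes no time and is no camera call; for the wrist camera it gives the pose at the moment of the call.
- env.job_done(): hands the job in, once; it reports no verdict.
The state is a dict: "t": time; "joints": joint angles; "qvel": joint speeds; "tau": joint torques, N m; "eef_pos": TCP position; "tcp_rot": TCP orientation; "ft_force": force on the tool from outside, world axes, zero at the start; "moment": the same for the moment, N m; "opening": opening from 0.0 (shut) to 1.0 (fully open).
Only numpy, scipy, OpenCV 4.12 (cv2) and the standard library are available. Lean on these libraries where they do the work, as an engineer would, in place of code of your own. Each camera call takes 0.05 s, during which the arm holds its last target.

TASK

Take the orange screw tray by its wooden carrying bar and stack it on the lid of the grey case so that its wide notch goes over the yellow key, lowering it onto the lid before you let go. It should end up lying flat on the lid and square with the case, with the key in the notch. Leave the green tray, whose narrow notch does not fit, where it is.

Things in the scene. Friction and masses are not known exactly. Their poses are not given: they have to be found in the camera images.
- orange_tray: open orange plastic tray of screws, 130 mm (x) by 100 mm (y), walls 36 mm high, 0.2 to 0.45 kg. Origin at the centre of its underside, z up. A notch 48 mm wide (y) and 30 mm deep (x) is cut through its whole height in the middle of its -x end. A wooden carrying bar runs along y over its middle.
- orange_handle (a point): centre of the orange tray's carrying bar, 76 mm above the tray's underside and straight above its origin; same axes as the tray. The bar is 16 mm wide (along x), 18 mm high and 86 mm long between its two upright cheeks (along y): grip it across x from above. The bar's top is 85 mm above the tray's underside.
- orange_notch (a point): point in the orange tray's notch, level with the underside and 55 mm from the tray's origin towards its -x end: where the key's centre belongs when the tray is stacked. Same axes as the tray.
- case_key (a point): centre of the yellow key's foot, on the flat black lid of the grey case (loose, 3 kg, 154 mm in x by 114 in y, lid top 52 mm above the bench). Axes of the case, z up. The key stands at the lid's -x end, 28 mm wide (y), 16 thick (x), 30 high above the lid. Stacked, the tray's underside is on the lid, its x along the case's x, its origin 55 mm to +x of this point.
- green_handle (a point): centre of the carrying bar of the green tray, a bystander of the same shape as the orange one but with a notch only 16 mm wide, which does not fit the key; 76 mm above its underside.

How it is judged (in metres and radians):
On the way:
1. the orange tray, still held, is lowered over the key to within 10 mm of the lid (z of orange_notch in the frame of case_key below 0.01 m and horizontal distance between orange_notch and case_key below 0.02 m and contact force between the fingers and orange_tray above 0.5 N), for 0.05 s.
At the end, for the whole second after the job is handed in: The orange tray lies at rest on the case's lid: underside within 4 mm of the lid, tilt of tray and case under 3.4 degrees, the notch point within 18 mm of the key's centre seen from above, and the tray within 12 degrees of square with the case, which stands on the bench (horizontal distance between orange_notch and case_key below 0.018 m and z of orange_notch in the frame of case_key between -0.004 and 0.004 m and angle between each of orange_notch, case_key's own z axis and vertical below 0.06 rad and angle between the x axis of orange_notch and the x axis of case_key, either way round below 0.21 rad and height (world z) of case_key below 0.058 m and linear speed of orange_tray below 0.02 m/s); the robot touches nothing.
It fails at once if the green tray is moved more than 30 mm (distance of green_handle from where it was at the start of the episode above 0.03 m).
It also fails if it takes over 32 s, if anything falls off the work surface, if the arm or the gripper's body presses on something with over 40 N, if the wrist force passes 120 N, or if a joint passes its speed limit or range.

## Working session

There is one attempt and no reset: what is moved stays moved. The work goes in short steps, Python scripts to look and compute and a tool call to move; the robot and the scene stay as the last step left them, time stands still between calls to the robot, and variables do not carry over. Pictures are saved under pics/ and viewed, and the job is handed in when it is done.

Besides the shell and the picture viewer there is one more tool, called as name(argument=value, ...) on one line, values as JSON. drive_tool: Moves the arm, as the interface text tells. Its arguments: {"type":"object","properties":{"steps":{"type":"array","items":{"type":"object","properties":{"slide":{"type":"array","items":{"type":"number"}},"dr":{"type":"array","items":{"type":"number"}},"fingers":{"type":"number"}}}}},"required":["steps"]}

```bash
ls; mkdir -p pics
python3 - <<'E'
from cell import env, optics
import cv2
s=env.state();print(s)
for n in ["scene","side","wrist"]:
    m=optics.camera_model(n);print(n,m)
    cv2.imwrite(f"pics/{n}0.png",optics.read_camera(n)[:,:,::-1])
E
```

```text
pics
{'t': 0.0, 'joints': array([-1.33664699e+00,  4.91549194e-01,  1.55941959e+00, -1.44324928e-05,
        1.09169600e+00, -1.05602272e-01]), 'qvel': array([-1.88522889e-05,  2.80304160e-03,  3.56650388e-04, -9.45602015e-04,
        5.84968005e-04,  1.69018042e-03]), 'tau': array([-1.96710812e-04, -6.12643790e+01, -2.58175117e+01,  6.92507531e-02,
        4.82877425e-02, -8.75399064e-05]), 'eef_pos': array([ 208.23999946, -589.01792581,  189.17848543]), 'tcp_rot': array([-1.57186383e+00,  1.00279089e-04, -2.80183444e+00]), 'ft_force': array([ 0.31331738,  1.1285721 , -0.60640925]), 'moment': array([0.0041116, 0.0666272, 0.0104471]), 'opening': 1.0014188719248651}
scene {'mtx': array([[496.78672106,   0.        , 284.0779384 ],
       [  0.        , 496.78672106, 205.51307151],
       [  0.        ,   0.        ,   1.        ]]), 'R': array([[-0.87369479, -0.48642687, -0.00680457],
       [-0.29255564,  0.53654602, -0.7915362 ],
       [ 0.38867545, -0.68957035, -0.61108439]]), 't': array([522.34528597, 173.5270286 , 863.60553301])}
side {'mtx': array([[414.42099457,   0.        , 284.41706035],
       [  0.        , 414.42099457, 211.18583721],
       [  0.        ,   0.        ,   1.        ]]), 'R': array([[ 0.92523948, -0.37938152, -0.00125181],
       [-0.24068033, -0.58441662, -0.77493883],
       [ 0.29326589,  0.71730529, -0.632035  ]]), 't': array([-487.06428896,  249.05860081,  667.82984446])}
wrist {'mtx': array([[298.75481283,   0.        , 279.14897137],
       [  0.        , 298.75481283, 212.01502542],
       [  0.        ,   0.        ,   1.        ]]), 'R': array([[ 0.33348253, -0.94275575, -0.00100353],
       [-0.91028325, -0.32227259,  0.25985531],
       [-0.2453035 , -0.08574371, -0.96564704]]), 't': array([-624.28961387,  -29.88129369,  391.38647212])}
```

View pics/scene0.png

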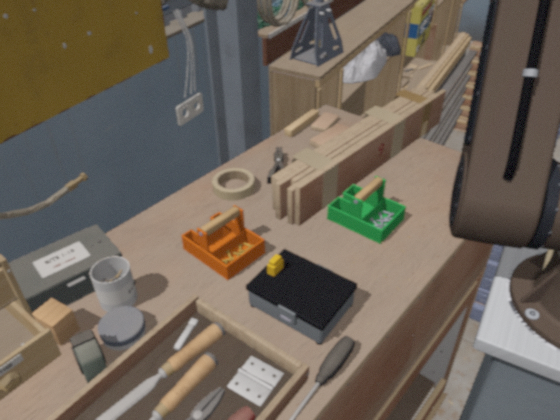

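View pics/side0.png

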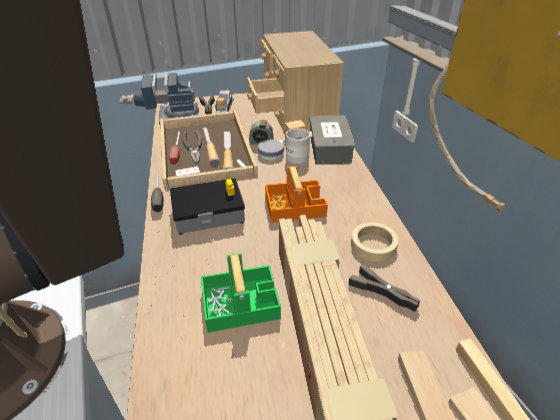

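View pics/wrist0.png

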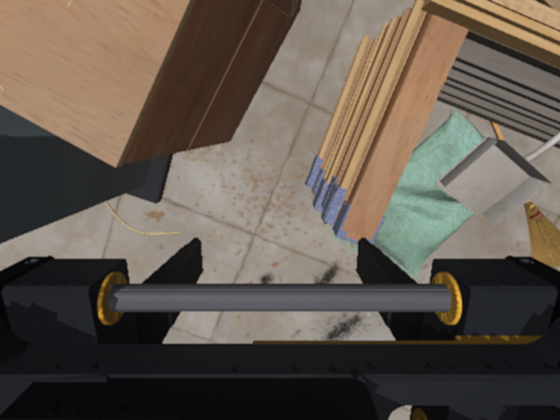

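The scene and side views both show the orange tray (scene ~(224,243), side ~(296,200)), the case with its yellow key (scene ~(276,265), side ~(230,187)) and the green tray. The wrist view shows only the floor. I'll enlarge crops to read points.

Run:
```python
import cv2
a=cv2.imread("pics/scene0.png");b=cv2.imread("pics/side0.png")
def crop(im,x0,y0,w,h,k,n):
    c=cv2.resize(im[y0:y0+h,x0:x0+w],None,fx=k,fy=k,interpolation=cv2.INTER_CUBIC)
    for i in range(0,w,10):
        cv2.line(c,(i*k,0),(i*k,6 if i%50 else 14),(255,255,255),1)
        if (x0+i)%20==0: cv2.putText(c,str(x0+i),(i*k,22),0,.4,(255,255,255),1)
    for i in range(0,h,10):
        cv2.line(c,(0,i*k),(6,i*k),(255,255,255),1)
        if (y0+i)%20==0: cv2.putText(c,str(y0+i),(8,i*k+4),0,.4,(255,255,255),1)
    cv2.imwrite(n,c)
crop(a,170,200,100,80,7,"pics/s_or.png")
crop(a,240,240,130,100,6,"pics/s_case.png")
crop(b,160,160,180,80,4,"pics/d_both.png")
```

```text
(no output)
```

View pics/s_or.png

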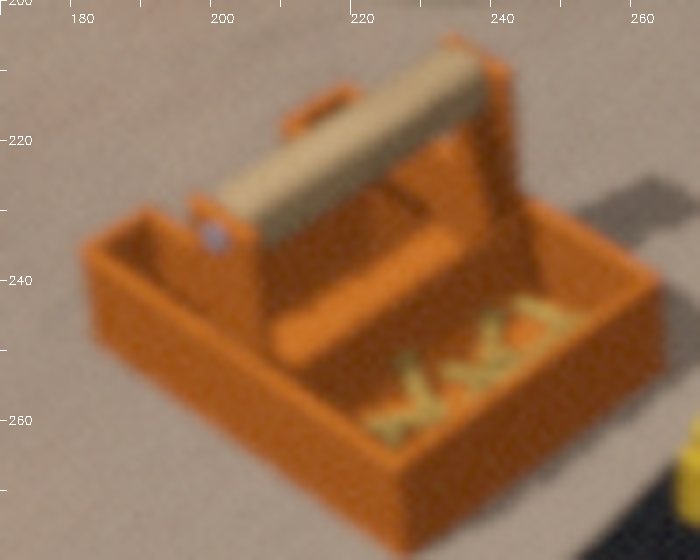

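View pics/s_case.png

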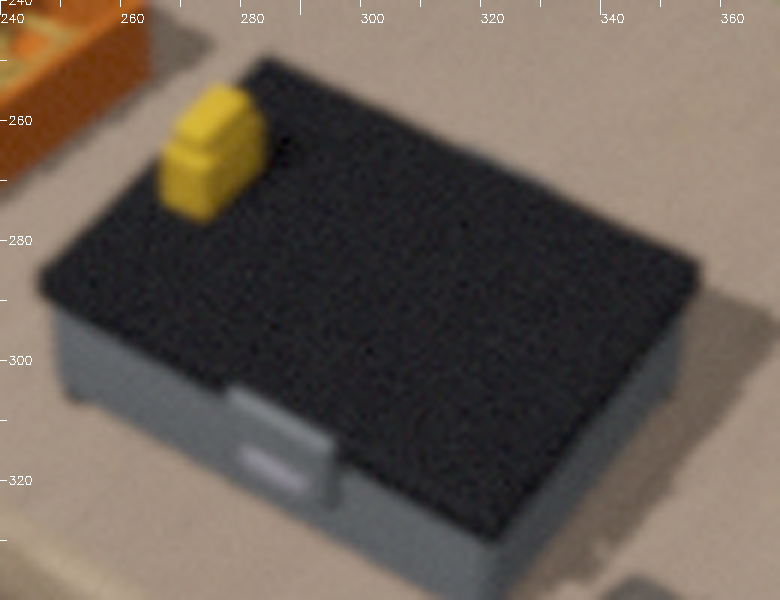

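View pics/d_both.png

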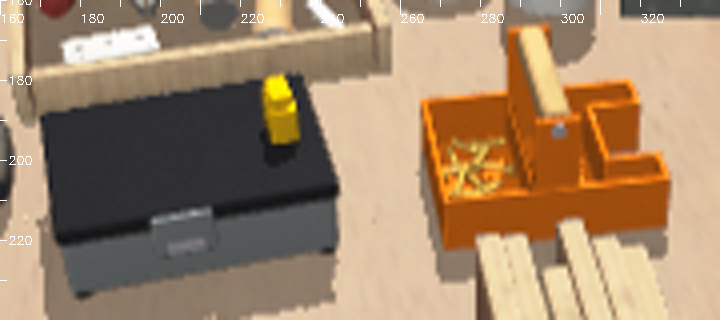

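```bash
cat > h.py <<'E'
import numpy as np, cv2
from scipy.optimize import least_squares
from cell import env, optics
def proj(m,X):
    X=np.atleast_2d(X); c=X@m["R"].T+m["t"]; u=c@m["mtx"].T; return u[:,:2]/u[:,2:]
def ray(m,uv,z):
    d=m["R"].T@np.linalg.inv(m["mtx"])@np.array([*uv,1.]); C=-m["R"].T@m["t"]
    return C+d*(z-C[2])/d[2]
def tf(p,L):
    x,y,a=p[:3]; L=np.atleast_2d(L).astype(float); c,s=np.cos(a),np.sin(a)
    return np.c_[x+c*L[:,0]-s*L[:,1], y+s*L[:,0]+c*L[:,1], L[:,2]]
def fit(obs,p0):  # obs: list of (model, local, uv)
    f=lambda p:np.concatenate([(proj(m,tf(p,l))-uv).ravel() for m,l,uv in obs])
    r=least_squares(f,p0,loss='soft_l1'); return r.x, r.fun.reshape(-1,2)
E
python3 - <<'E'
from h import *
S=optics.camera_model("scene");D=optics.camera_model("side")
print("cams",-S["R"].T@S["t"],-D["R"].T@D["t"])
for n,m,uv,z in [("L",S,(182.1,235),36),("F",S,(227.4,266),36),("R",S,(264.6,240.4),36),
 ("dFL",D,(271.2,211.2),36),("dBL",D,(266,185),36),("dFR",D,(327,205.5),36),("dBR",D,(319.2,181.2),36),
 ("cL",S,(247,285),52),("cB",S,(284.7,250),52),("cR",S,(356.7,284.2),52),("cF",S,(322,328.7),52),
 ("cdBL",D,(170.5,188.75),52),("cdFL",D,(175,220),52),("cdFR",D,(243.75,206),52),("cdBR",D,(235,179.5),52),
 ("k1",S,(267.2,273.3),52),("k2",S,(274.2,277),52),("k3",S,(284,264),52),("kd1",D,(228,195),52),("kd2",D,(234.5,195.8),52)]:
    print(n,ray(m,uv,z).round(1))
E
```

```text
cams [171.47440213 756.49431275 668.64312474] [ 314.74289931 -518.26708193  614.4873054 ]
L [702. 219.  36.]
F [576.8 247.3  36. ]
R [553.5 155.7  36. ]
dFL [556.2 149.3  36. ]
dBL [580.  246.8  36. ]
dFR [679.3 120.5  36. ]
dBR [704.7 212.5  36. ]
cL [512.  281.9  52. ]
cB [498.2 175.9  52. ]
cR [350.9 191.5  52. ]
cF [361.9 303.4  52. ]
cdBL [364.3 295.5  52. ]
cdFL [352.8 180.3  52. ]
cdFR [500.5 170.4  52. ]
cdBR [512.5 274.7  52. ]
k1 [496.1 242.   52. ]
k2 [481.1 243.8  52. ]
k3 [481.8 208.1  52. ]
kd1 [480. 222.  52.]
kd2 [492.6 213.6  52. ]
```

```bash
cat > m.py <<'E'
from h import *
S=optics.camera_model("scene");D=optics.camera_model("side")
T=[(S,(-65,-50,36),(182.1,235)),(S,(65,-50,36),(227.4,266)),(S,(65,50,36),(264.6,240.4)),(S,(65,-50,0),(227.4,279.3)),
(D,(65,50,36),(271.2,211.2)),(D,(65,-50,36),(266,185)),(D,(-65,50,36),(327,205.5)),(D,(-65,-50,36),(319.2,181.2)),(D,(65,50,0),(270.75,222))]
C=[(S,(-77,-57,52),(247,285)),(S,(-77,57,52),(284.7,250)),(S,(77,57,52),(356.7,284.2)),(S,(77,-57,52),(322,328.7)),
(D,(77,-57,52),(170.5,188.75)),(D,(77,57,52),(175,220)),(D,(-77,57,52),(243.75,206)),(D,(-77,-57,52),(235,179.5))]
K=[(S,(-8,-14,52),(267.2,273.3)),(S,(8,-14,52),(274.2,277)),(S,(8,14,52),(284,264)),(D,(8,14,52),(228,195)),(D,(-8,14,52),(234.5,195.8))]
pt,rt=fit(T,[630,185,2.92]);pc,rc=fit(C,[430,235,3.0]);pk,rk=fit(K,[485,227,3.0])
E
python3 - <<'E'
from m import *
np.set_printoptions(suppress=True,precision=2)
for n,p,r in [("tray",pt,rt),("case",pc,rc),("key",pk,rk)]: print(n,p,np.degrees(p[2]),"\n",r.T)
c,s=np.cos(pc[2]),np.sin(pc[2]); d=pk[:2]-pc[:2]; print("key in case",c*d[0]+s*d[1],-s*d[0]+c*d[1])
im={"s":cv2.imread("pics/scene0.png"),"d":cv2.imread("pics/side0.png")}
for k,m in (("s",S),("d",D)):
    I=cv2.resize(im[k],None,fx=4,fy=4,interpolation=cv2.INTER_CUBIC)
    def poly(p,L,col,closed=True):
        cv2.polylines(I,[np.int32((proj(m,tf(p,L))+.5)*4-.5).reshape(-1,1,2)],closed,col,1)
    for z in (0,36): poly(pt,[(-65,-50,z),(65,-50,z),(65,50,z),(-65,50,z)],(255,255,0))
    for x in (-8,8): poly(pt,[(x,-43,85),(x,43,85)],(255,255,0),False)
    poly(pc,[(-77,-57,52),(77,-57,52),(77,57,52),(-77,57,52)],(0,255,0))
    pp=[*tf(pc,[(-55,0,0)])[0][:2],pc[2]]
    for z in (52,82): poly(pp,[(-8,-14,z),(8,-14,z),(8,14,z),(-8,14,z)],(255,0,255))
    cv2.imwrite(f"pics/ov_{k}.png",I[760:1360,700:1460] if k=="s" else I[620:960,620:1360])
E
```

```text
tray [629.94 183.82   2.89] 165.8633360290286 
 [[-0.46 -1.34  0.66  0.18 -0.92 -0.55  0.82 -0.53 -0.1 ]
 [-1.29 -0.15 -1.58  0.53 -0.34 -0.22  0.12 -0.9   1.18]]
case [431.9  236.09   3.02] 173.0841678792285 
 [[-2.11 -0.05  1.91  0.13 -1.37 -2.77  0.46  0.  ]
 [-0.1  -2.42 -0.55 -0.77 -1.32 -1.91 -0.05 -2.19]]
key [487.32 228.55   3.04] 174.4628268044184 
 [[-0.19  0.35 -0.15 -0.01  0.51]
 [-0.2  -0.12  3.3   1.85 -0.2 ]]
key in case -55.92425858361737 0.8152324832759144
```

View pics/ov_s.png

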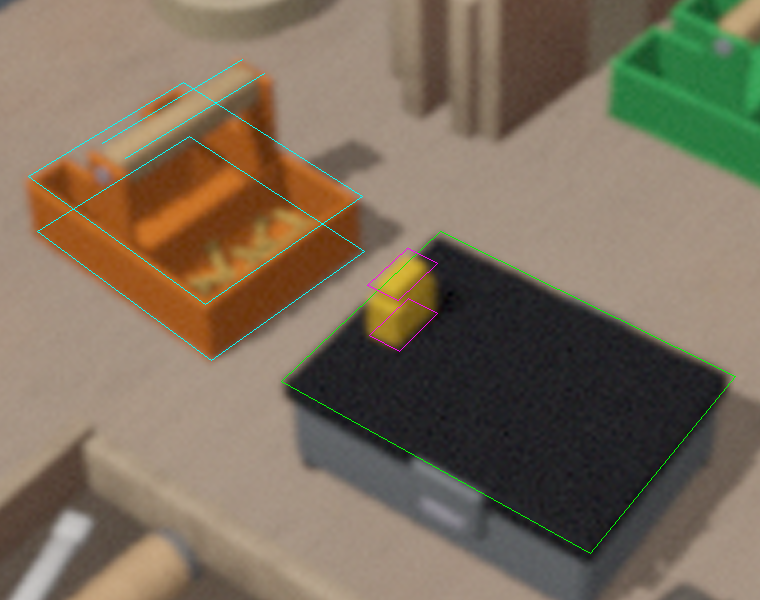

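View pics/ov_d.png

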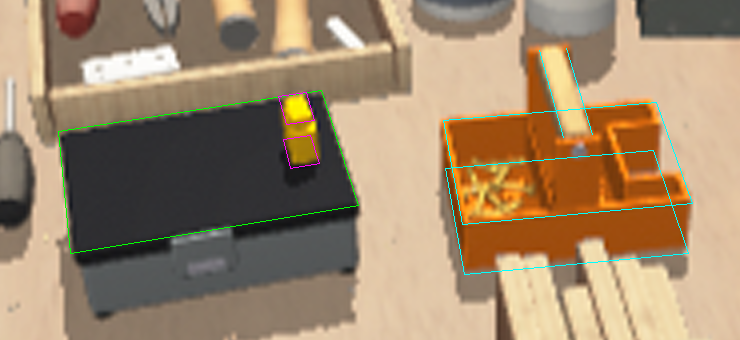

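The fits agree between views to about 2–5 mm. Tray at (630,184), yaw 165.9°; case centre at (432,236), yaw 173°; key near (487,229). Next I plan a high transit to above the tray for a wrist look.

```bash
cat >> h.py <<'E'
from scipy.spatial.transform import Rotation as Ro
def Rtool(yawdeg): return Ro.from_euler('xyz',[-np.pi/2,0,np.radians(yawdeg)])
def plan(pos,yawdeg,p0=None,R0=None):
    s=env.state(); p=s["eef_pos"] if p0 is None else np.array(p0,float); R=Ro.from_euler('xyz',s["tcp_rot"]) if R0 is None else R0
    sl=R.inv().apply(np.array(pos,float)-p)/1000; dr=(R.inv()*Rtool(yawdeg)).as_rotvec()
    return sl.round(4),dr.round(4),int(np.ceil(max(np.linalg.norm(sl)/.0417,np.linalg.norm(dr)/np.radians(7.16))))
E
python3 - <<'E'
from h import *
m=optics.camera_model("wrist");print(-m["R"].T@m["t"])
print("bench corner",ray(m,(118,165),0))
p0,y0=np.array([208,-589,190.]),-160.5
p1,y1=np.array([620,165,270.]),-104.1
n=5
a,ya=p0,y0
for i in range(1,n+1):
    b=p0+(p1-p0)*i/n;yb=y0+(y1-y0)*i/n
    print(b.round(),plan(b,yb,a,Rtool(ya)),np.hypot(*b[:2]));a,ya=b,yb
E
```

```text
[ 277.00074016 -564.63601243  385.15917292]
bench corner [ 169.08398666 -383.43077812    0.        ]
[ 290. -438.  206.] (array([-0.128 , -0.016 , -0.1146]), array([ 0.    , -0.1969,  0.    ]), 5) 525.6913543135363
[ 373. -287.  222.] (array([-0.148 , -0.016 , -0.0874]), array([ 0.    , -0.1969,  0.    ]), 5) 470.72136131686227
[ 455. -137.  238.] (array([-0.1622, -0.016 , -0.0568]), array([-0.    , -0.1969,  0.    ]), 5) 475.25424774535156
[538.  14. 254.] (array([-0.1702, -0.016 , -0.0239]), array([-0.    , -0.1969,  0.    ]), 5) 537.7875045034052
[620. 165. 270.] (array([-0.1716, -0.016 ,  0.0098]), array([ 0.    , -0.1969,  0.    ]), 5) 641.5800807381726
```

drive_tool(steps=[{"slide": [-0.025, -0.01, -0.023], "dr": [0, -0.04, 0], "fingers": 0.0951}, {"slide": [-0.05, -0.02, -0.046], "dr": [0, -0.08, 0], "fingers": 0.0951}, {"slide": [-0.076, -0.03, -0.069], "dr": [0, -0.12, 0], "fingers": 0.0951}, {"slide": [-0.102, -0.04, -0.092], "dr": [0, -0.16, 0], "fingers": 0.0951}, {"slide": [-0.128, -0.05, -0.115], "dr": [0, -0.197, 0], "fingers": 0.0951}])

```text
t: 0.57
eef_pos: [291.0, -436.6, 239.9]
tcp_rot: [-1.571, 0.0, -2.603]
ft_force: [0.9, -0.2, 0.1]
opening: 1.001
```

drive_tool(steps=[{"slide": [-0.03, -0.006, -0.017], "dr": [0, -0.04, 0], "fingers": 0.0951}, {"slide": [-0.06, -0.012, -0.035], "dr": [0, -0.08, 0], "fingers": 0.0951}, {"slide": [-0.09, -0.018, -0.053], "dr": [0, -0.12, 0], "fingers": 0.0951}, {"slide": [-0.12, -0.024, -0.07], "dr": [0, -0.16, 0], "fingers": 0.0951}, {"slide": [-0.148, -0.03, -0.087], "dr": [0, -0.197, 0], "fingers": 0.0951}])

```text
t: 0.98
eef_pos: [373.9, -286.0, 270.0]
tcp_rot: [-1.571, 0.0, -2.406]
ft_force: [-0.0, -0.7, -0.0]
opening: 1.0
```

drive_tool(steps=[{"slide": [-0.033, 0, -0.011], "dr": [0, -0.04, 0], "fingers": 0.0951}, {"slide": [-0.066, 0, -0.022], "dr": [0, -0.08, 0], "fingers": 0.0951}, {"slide": [-0.098, 0, -0.034], "dr": [0, -0.12, 0], "fingers": 0.0951}, {"slide": [-0.13, 0, -0.045], "dr": [0, -0.16, 0], "fingers": 0.0951}, {"slide": [-0.162, 0, -0.057], "dr": [0, -0.197, 0], "fingers": 0.0951}])

```text
t: 1.4
eef_pos: [456.0, -135.3, 269.8]
tcp_rot: [-1.571, -0.0, -2.209]
ft_force: [0.8, -0.8, -0.6]
opening: 1.002
```

drive_tool(steps=[{"slide": [-0.034, 0, -0.005], "dr": [0, -0.04, 0], "fingers": 0.0951}, {"slide": [-0.068, 0, -0.01], "dr": [0, -0.08, 0], "fingers": 0.0951}, {"slide": [-0.102, 0, -0.015], "dr": [0, -0.12, 0], "fingers": 0.0951}, {"slide": [-0.136, 0, -0.02], "dr": [0, -0.16, 0], "fingers": 0.0951}, {"slide": [-0.17, 0, -0.024], "dr": [0, -0.197, 0], "fingers": 0.0951}])

```text
t: 1.82
eef_pos: [538.2, 15.6, 269.6]
tcp_rot: [-1.571, -0.0, -2.012]
ft_force: [0.7, -0.3, 0.1]
opening: 0.997
```

drive_tool(steps=[{"slide": [-0.024, 0, 0.007], "dr": [0, -0.04, 0], "fingers": 0.0951}, {"slide": [-0.048, 0, 0.014], "dr": [0, -0.08, 0], "fingers": 0.0951}, {"slide": [-0.072, 0, 0.021], "dr": [0, -0.12, 0], "fingers": 0.0951}, {"slide": [-0.096, 0, 0.028], "dr": [0, -0.16, 0], "fingers": 0.0951}, {"slide": [-0.12, 0, 0.035], "dr": [0, -0.195, 0], "fingers": 0.0951}])

```text
t: 2.23
eef_pos: [621.4, 108.3, 269.4]
tcp_rot: [-1.571, -0.0, -1.816]
ft_force: [-1.1, -0.1, -0.2]
opening: 0.998
```

Run:
```python
from h import *
import pickle
m=optics.camera_model("wrist");I=optics.read_camera("wrist")[:,:,::-1].copy()
cv2.imwrite("pics/w1.png",I);pickle.dump(m,open("w1.pkl","wb"))
J=cv2.resize(I,None,fx=1.4,fy=1.4,interpolation=cv2.INTER_CUBIC);cv2.imwrite("pics/w1b.png",J)
print(env.state()["eef_pos"],-m["R"].T@m["t"])
print(proj(m,[[630,184,85],[487,229,52],[432,236,52]]))
```

```text
[623.47243549 110.94227645 268.88720624] [638.69798637 179.80158131 465.24232286]
[[271.07110404 129.57102005]
 [158.71145437 122.74511724]
 [117.8420743  127.90261994]]
```

View pics/w1b.png

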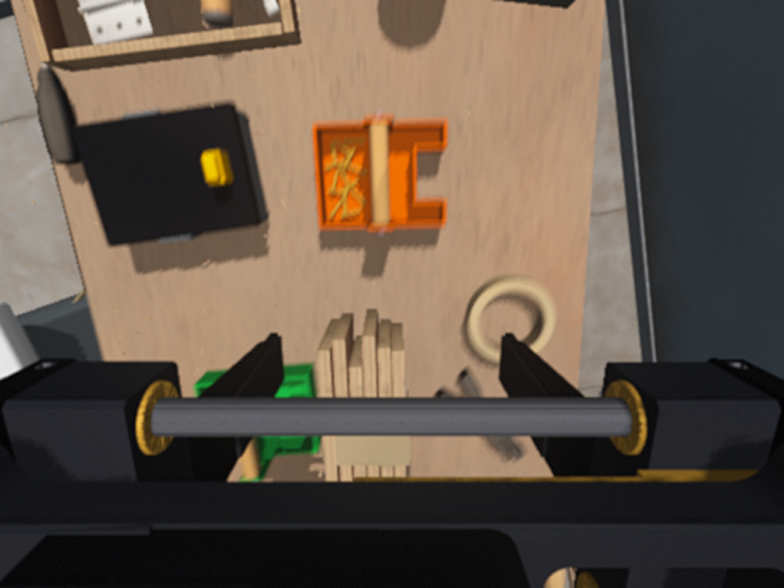

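The wrist view shows the whole tray (crop ~(315–447,120–232) at 1.4×), its notch to the right, the case and key at left. I'll read points off an enlargement.

Run:
```python
import cv2
a=cv2.imread("pics/w1.png")
def crop(im,x0,y0,w,h,k,n):
    c=cv2.resize(im[y0:y0+h,x0:x0+w],None,fx=k,fy=k,interpolation=cv2.INTER_CUBIC)
    for i in range(0,w,10):
        cv2.line(c,(i*k,0),(i*k,6),(255,255,255),1)
        if (x0+i)%20==0: cv2.putText(c,str(x0+i),(i*k,18),0,.4,(255,255,255),1)
    for i in range(0,h,10):
        cv2.line(c,(0,i*k),(6,i*k),(255,255,255),1)
        if (y0+i)%20==0: cv2.putText(c,str(y0+i),(8,i*k+4),0,.4,(255,255,255),1)
    cv2.imwrite(n,c)
crop(a,220,80,110,90,7,"pics/w1t.png")
crop(a,50,65,150,115,5,"pics/w1c.png")
```

```text
(no output)
```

View pics/w1t.png

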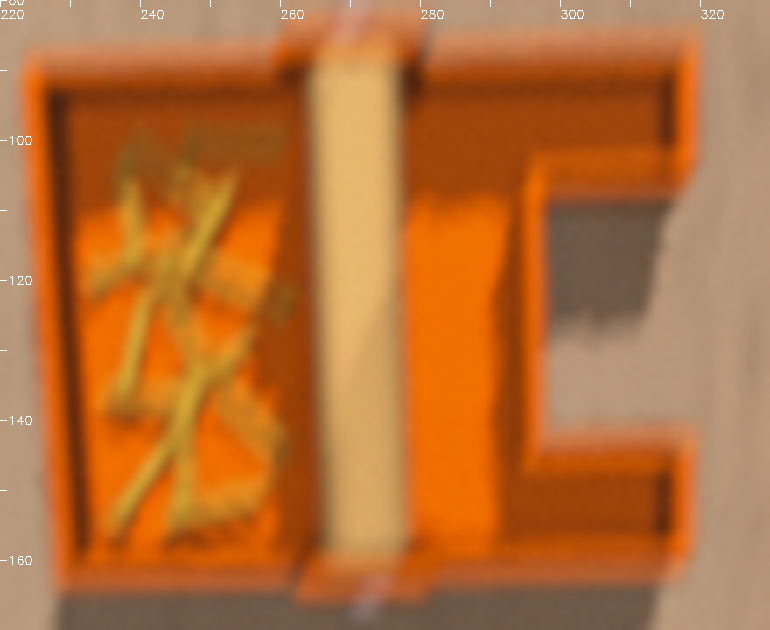

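View pics/w1c.png

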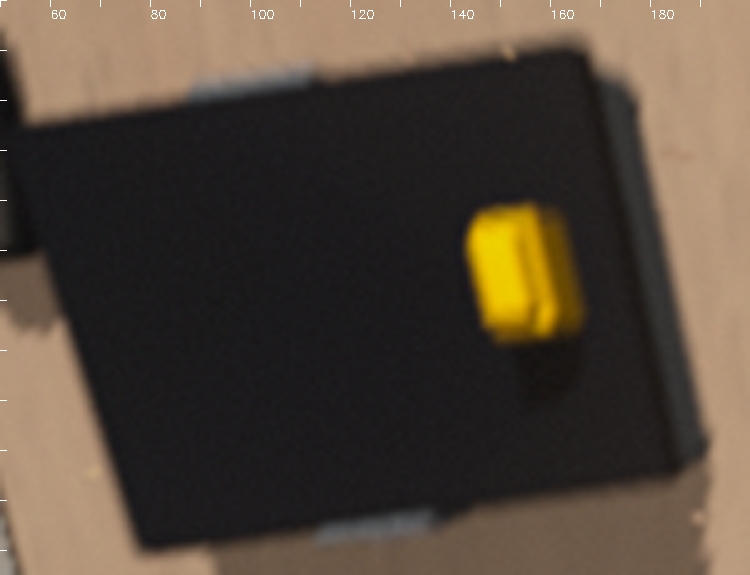

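Run:
```python
from m import *
import pickle
np.set_printoptions(suppress=True,precision=2)
W=pickle.load(open("w1.pkl","rb"))
Tw=[(W,(65,-50,36),(224,88.6)),(W,(-65,-50,36),(319.3,85.4)),(W,(-65,50,36),(318.3,162.9)),(W,(65,50,36),(228.9,164.3)),
(W,(8,-43,85),(264.6,90.7)),(W,(-8,-43,85),(277.1,90.7)),(W,(8,43,85),(267.1,159.3)),(W,(-8,43,85),(277.9,159.3))]
Cw=[(W,(77,-57,52),(53,90)),(W,(-77,-57,52),(166,74)),(W,(-77,57,52),(186,159)),(W,(77,57,52),(79,174.6))]
Kw=[(W,(-8,14,52),(166.8,131)),(W,(-8,-14,52),(162,108))]
for n,o,p0 in (("tray",Tw,pt),("case",Cw,pc),("key",Kw,pk)):
    p,r=fit(o,p0);print(n,p,np.degrees(p[2]));print(r.T)
for n,o,p0 in (("tray",Tw+T,pt),("case",Cw+C,pc),("key",Kw+K,pk)):
    p,r=fit(o,p0);print(n,p,np.degrees(p[2]))
```

```text
tray [631.88 187.81   2.92] 167.16480139485816
[[-0.97  0.87  0.86 -0.92 -0.58  0.41 -0.71  1.18]
 [ 0.3   1.27 -0.78 -0.19 -2.22 -2.53  2.36  2.09]]
case [436.61 237.28   3.04] 174.3012549904644
[[-2.71  0.85  1.07 -0.48]
 [-0.42 -3.33  1.41  2.15]]
key [487.76 231.93   3.02] 172.91083100024494
[[-0.06  0.06]
 [-0.51  0.49]]
tray [631.24 186.71   2.91] 166.90313072448475
case [434.2  236.04   3.03] 173.58126923882
key [487.29 230.37   3.06] 175.185210093576
```

Run:
```python
from h import *
s=env.state();print(s["eef_pos"],s["tcp_rot"],s["t"])
print(plan([631.5,187,150],-103)); print(plan([631.5,187,57],-103,[631.5,187,150],Rtool(-103)))
```

```text
[623.47243549 110.94227645 268.88720624] [-1.57088308e+00  9.09223388e-04 -1.81308220e+00] 2.2833
(array([-0.0757,  0.119 , -0.0104]), array([ 0.0001, -0.0154, -0.0009]), 4)
(array([ 0.   ,  0.093, -0.   ]), array([0., 0., 0.]), 3)
```

drive_tool(steps=[{"slide": [-0.019, 0.025, -0.0025], "dr": [0, -0.005, 0], "fingers": 0.0951}, {"slide": [-0.038, 0.055, -0.005], "dr": [0, -0.01, 0], "fingers": 0.0951}, {"slide": [-0.057, 0.085, -0.0075], "dr": [0, -0.015, 0], "fingers": 0.0951}, {"slide": [-0.076, 0.113, -0.0104], "dr": [0, -0.0154, 0], "fingers": 0.0951}, {"slide": [-0.076, 0.113, -0.0104], "dr": [0, -0.0154, 0], "fingers": 0.0951}])

```text
t: 2.7
eef_pos: [626.9, 185.6, 150.8]
tcp_rot: [-1.579, -0.003, -1.801]
ft_force: [-0.2, -0.1, 0.5]
opening: 0.998
```

Run:
```python
from h import *
s=env.state();print(s["eef_pos"],s["tcp_rot"],s["t"])
print(plan([631.5,187,57],-103))
m=optics.camera_model("wrist");I=optics.read_camera("wrist")[:,:,::-1].copy()
cv2.imwrite("pics/w2.png",I)
print(proj(m,[[631.5,187,85]]))
```

```text
[626.913932   185.59505808 150.75790746] [-1.57866108 -0.00303272 -1.80140083] 2.7
(array([-0.0027,  0.0937,  0.0049]), array([ 0.0079, -0.0037,  0.003 ]), 3)
[[284.6044201  212.25640117]]
```

View pics/w2.png

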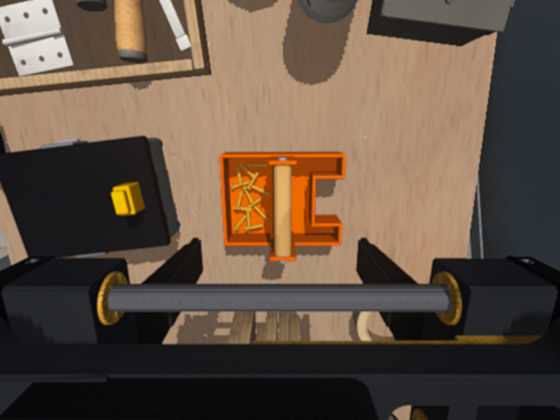

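The bar's centre is at about (283,211), predicted (285,212), and it lies between the open fingers. I'll descend and close.

drive_tool(steps=[{"slide": [-0.0027, 0.025, 0.004], "dr": [0, 0, 0], "fingers": 0.0951}, {"slide": [-0.0027, 0.05, 0.004], "dr": [0, 0, 0], "fingers": 0.0951}, {"slide": [-0.0027, 0.075, 0.004], "dr": [0, 0, 0], "fingers": 0.0951}, {"slide": [-0.0027, 0.093, 0.004], "dr": [0, 0, 0], "fingers": 0.0951}, {"slide": [-0.0027, 0.093, 0.004], "dr": [0, 0, 0], "fingers": 0.0951}])

```text
t: 3.17
eef_pos: [633.0, 183.9, 61.8]
tcp_rot: [-1.574, -0.002, -1.804]
ft_force: [0.3, 0.2, -0.0]
opening: 1.003
```

drive_tool(steps=[{"slide": [0, 0, 0], "dr": [0, 0, 0], "fingers": 0.0951}, {"slide": [0, 0, 0], "dr": [0, 0, 0], "fingers": 0.0951}])

```text
t: 3.33
eef_pos: [635.1, 184.8, 65.9]
tcp_rot: [-1.568, 0.001, -1.804]
ft_force: [0.4, 0.7, 0.8]
opening: 0.996
```

Run:
```python
from h import *
print(plan([631.5,187,57],-103)); print(env.state()["ft_force"])
for n in ["scene","side"]: cv2.imwrite(f"pics/{n}1.png",optics.read_camera(n)[:,:,::-1])
a=cv2.imread("pics/scene1.png")[150:310,130:330];b=cv2.imread("pics/side1.png")[110:270,200:400]
cv2.imwrite("pics/g1.png",cv2.resize(np.hstack([a,b]),None,fx=2,fy=2,interpolation=cv2.INTER_CUBIC))
```

```text
(array([-0.0013,  0.0089, -0.004 ]), array([-0.0025, -0.0062, -0.001 ]), 1)
[0.44760398 0.65937019 0.83604849]
```

View pics/g1.png

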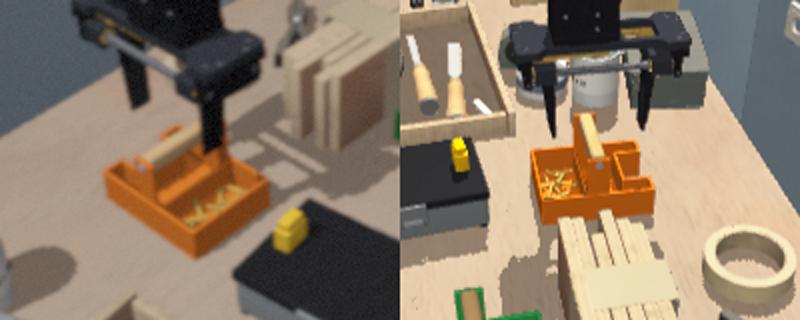

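Run:
```python
from h import *
s=env.state();R=Ro.from_euler('xyz',s["tcp_rot"]);p=s["eef_pos"];print(p)
tips=[p+R.apply([0,0,z]) for z in(-48,48)]
for n,o in(("scene",(130,150,0)),("side",(200,110,400))):
    m=optics.camera_model(n); q=proj(m,tips+[[631.5,187,85]]); print(n,(q-o[:2])*2+[o[2],0])
```

```text
[634.90620129 185.02345334  65.78705664]
scene [[213.4492306  170.29249969]
 [145.78790342 126.69791195]
 [178.70005508 134.3963762 ]]
side [[553.55840018 151.21076616]
 [636.40241126 143.32792843]
 [592.07487305 133.03509071]]
```

Run:
```python
from h import *
s=env.state();R=Ro.from_euler('xyz',s["tcp_rot"]);p=s["eef_pos"]
out=[]
for n,(x0,y0) in(("scene",(160,150)),("side",(230,110))):
    m=optics.camera_model(n); I=cv2.imread(f"pics/{n}1.png")[y0:y0+120,x0:x0+100]
    I=cv2.resize(I,None,fx=4,fy=4,interpolation=cv2.INTER_CUBIC)
    tips=[p+R.apply([x,0,z]) for z in(-47.5,47.5) for x in (-10,10)]
    bar=tf([631.5,187,np.radians(167)],[(x,y,85) for x in(-8,8) for y in(-43,43)])
    for P,c in((tips,(255,255,255)),(bar,(255,0,255))):
        for q in proj(m,np.array(P)): cv2.circle(I,tuple(np.int32((q+.5-[x0,y0])*4)),4,c,1)
    out.append(I)
cv2.imwrite("pics/g1z.png",np.hstack(out))
```

```text
(no output)
```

View pics/g1z.png

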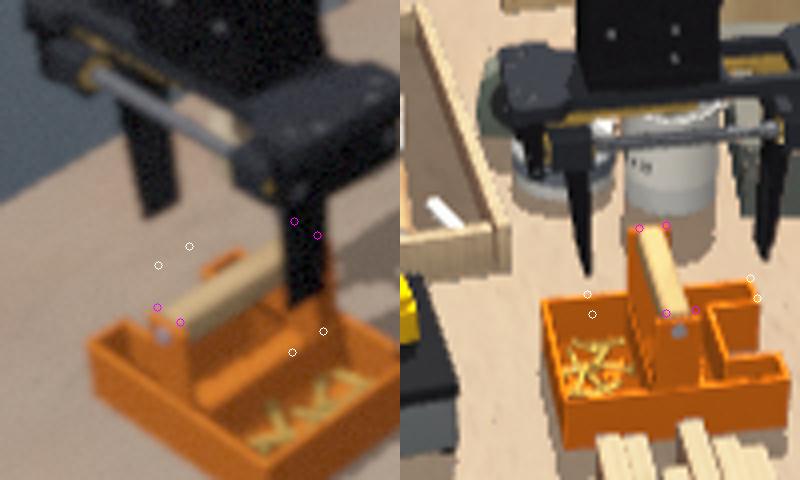

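Run:
```python
from h import *
S=optics.camera_model("scene");D=optics.camera_model("side")
P=lambda m:m["mtx"]@np.c_[m["R"],m["t"]]
def tri(a,b):
    X=cv2.triangulatePoints(P(S),P(D),np.float64(a).reshape(2,1),np.float64(b).reshape(2,1));X=(X[:3]/X[3]).ravel();print(X.round(1),proj(S,X)-a,proj(D,X)-b)
tri((235.5,226),(277,178.7)); tri((200,203.7),(321.7,175.5))
# bar: near end top centre (side: by bolt) & far end ; scene left end = +y
tri((204.5,228.5),(292.7,168)); tri((230,211.5),(298,187))
s=env.state();print(s["eef_pos"],s["joints"])
```

```text
[589.4 195.   85.8] [[0.2938183  0.23944714]] [[ 0.3348313 -0.2939834]]
[688.3 170.3  84.2] [[0.21457427 0.20790847]] [[ 0.25764291 -0.26239308]]
[638.9 224.5  82.7] [[-0.19772815 -0.17679956]] [[-0.21653759  0.20569429]]
[625.9 158.1  79. ] [[0.74332516 0.64016853]] [[ 0.90419139 -0.83256731]]
[634.90620129 185.02345334  65.78705664] [ 1.83804304e-01  6.72944981e-01  1.58152444e+00 -1.55485505e-04
  8.84178674e-01  4.16691437e-01]
```

Tip triangulation puts the visible finger ends about 19 mm above the reported TCP, while the xy position agrees within a few mm. I'll go down to a TCP height of about 47, which covers the bar whichever reading is right and still clears the walls (36 mm) and the tray floor.

Run:
```python
from h import *
print(plan([632,189,47],-103))
```

```text
(array([-0.0032,  0.0188, -0.0038]), array([-0.0027, -0.0059, -0.0011]), 1)
```

drive_tool(steps=[{"slide": [-0.0032, 0.006, -0.0038], "dr": [0, -0.006, 0], "fingers": 0.0951}, {"slide": [-0.0032, 0.012, -0.0038], "dr": [0, -0.006, 0], "fingers": 0.0951}, {"slide": [-0.0032, 0.0188, -0.0038], "dr": [0, -0.006, 0], "fingers": 0.0951}, {"slide": [-0.0032, 0.0188, -0.0038], "dr": [0, -0.006, 0], "fingers": 0.0951}, {"slide": [-0.0032, 0.0188, -0.0038], "dr": [0, -0.006, 0], "fingers": 0.0951}])

```text
t: 3.85
eef_pos: [630.7, 189.1, 44.2]
tcp_rot: [-1.572, -0.001, -1.797]
ft_force: [1.0, -0.2, 0.3]
opening: 1.0
```

drive_tool(steps=[{"slide": [0, 0, 0], "dr": [0, 0, 0], "fingers": 0.04}, {"slide": [0, 0, 0], "dr": [0, 0, 0], "fingers": 0.03}, {"slide": [0, 0, 0], "dr": [0, 0, 0], "fingers": 0.0}, {"slide": [0, 0, 0], "dr": [0, 0, 0], "fingers": 0.0}, {"slide": [0, 0, 0], "dr": [0, 0, 0], "fingers": 0.0}])

```text
t: 4.27
eef_pos: [631.1, 189.1, 45.1]
tcp_rot: [-1.571, 0.0, -1.797]
ft_force: [0.5, 0.6, -0.1]
opening: 0.706
```

drive_tool(steps=[{"slide": [0, 0, 0], "dr": [0, 0, 0], "fingers": 0.0}, {"slide": [0, 0, 0], "dr": [0, 0, 0], "fingers": 0.0}, {"slide": [0, 0, 0], "dr": [0, 0, 0], "fingers": 0.0}, {"slide": [0, 0, 0], "dr": [0, 0, 0], "fingers": 0.0}, {"slide": [0, 0, 0], "dr": [0, 0, 0], "fingers": 0.0}])

```text
t: 4.68
eef_pos: [631.0, 189.1, 44.9]
tcp_rot: [-1.571, -0.0, -1.797]
ft_force: [-0.5, 0.2, -0.1]
opening: 0.355
```

Run:
```python
from h import *
s=env.state();print(s["eef_pos"],s["tcp_rot"],s["opening"]*95.1,s["ft_force"],s["t"])
for n in ["scene","side"]: cv2.imwrite(f"pics/{n}2.png",optics.read_camera(n)[:,:,::-1])
a=cv2.imread("pics/scene2.png")[150:290,150:280];b=cv2.imread("pics/side2.png")[110:250,230:360]
cv2.imwrite("pics/g2.png",cv2.resize(np.hstack([a,b]),None,fx=3,fy=3,interpolation=cv2.INTER_CUBIC))
```

```text
[630.96681102 189.09122444  44.88819957] [-1.57078081e+00 -1.08565069e-04 -1.79739818e+00] 33.729192250613984 [-0.54858183  0.24065124 -0.1362971 ] 4.6833
```

View pics/g2.png

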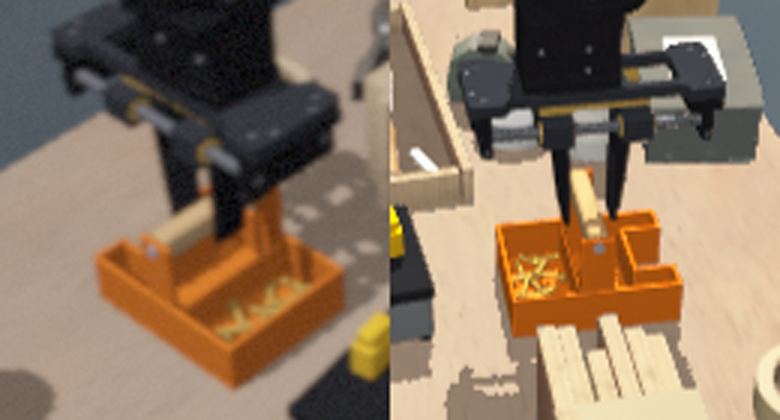

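Opening is down to 34 mm and still closing. The fingers straddle the bar, their ends just below it. I'll keep closing.

drive_tool(steps=[{"slide": [0, 0, 0], "dr": [0, 0, 0], "fingers": 0.0}, {"slide": [0, 0, 0], "dr": [0, 0, 0], "fingers": 0.0}, {"slide": [0, 0, 0], "dr": [0, 0, 0], "fingers": 0.0}, {"slide": [0, 0, 0], "dr": [0, 0, 0], "fingers": 0.0}, {"slide": [0, 0, 0], "dr": [0, 0, 0], "fingers": 0.0}])

```text
t: 5.2
eef_pos: [630.8, 189.1, 44.9]
tcp_rot: [-1.571, -0.0, -1.797]
ft_force: [-1.2, 1.1, 0.4]
opening: 0.163
```

drive_tool(steps=[{"slide": [0, 0, 0], "dr": [0, 0, 0], "fingers": 0.0}, {"slide": [0, 0, 0], "dr": [0, 0, 0], "fingers": 0.0}])

```text
t: 5.37
eef_pos: [630.8, 189.1, 44.9]
tcp_rot: [-1.571, -0.0, -1.797]
ft_force: [-1.8, 0.5, 1.0]
opening: 0.171
```

Stopped at 16 mm, the bar's width, so it's gripped. Now lifting.

drive_tool(steps=[{"slide": [0, -0.006, 0], "dr": [0, 0, 0], "fingers": 0.0}, {"slide": [0, -0.02, 0], "dr": [0, 0, 0], "fingers": 0.0}, {"slide": [0, -0.04, 0], "dr": [0, 0, 0], "fingers": 0.0}, {"slide": [0, -0.065, 0], "dr": [0, 0, 0], "fingers": 0.0}, {"slide": [0, -0.09, 0], "dr": [0, 0, 0], "fingers": 0.0}])

```text
t: 5.78
eef_pos: [630.7, 188.9, 135.5]
tcp_rot: [-1.572, -0.001, -1.797]
ft_force: [1.2, -0.1, -3.4]
opening: 0.168
```

drive_tool(steps=[{"slide": [0, -0.025, 0], "dr": [0, 0, 0], "fingers": 0.0}, {"slide": [0, -0.04, 0], "dr": [0, 0, 0], "fingers": 0.0}, {"slide": [0, -0.05, 0], "dr": [0, 0, 0], "fingers": 0.0}, {"slide": [0, -0.05, 0], "dr": [0, 0, 0], "fingers": 0.0}, {"slide": [0, -0.05, 0], "dr": [0, 0, 0], "fingers": 0.0}])

```text
t: 6.2
eef_pos: [630.8, 189.0, 184.5]
tcp_rot: [-1.571, -0.0, -1.797]
ft_force: [-0.9, -0.4, -3.8]
opening: 0.163
```

Run:
```python
from h import *
s=env.state();print(s["eef_pos"],s["tcp_rot"],s["opening"]*95.1,s["ft_force"],s["moment"],s["t"])
for n in ["scene","side","wrist"]: cv2.imwrite(f"pics/{n}3.png",optics.read_camera(n)[:,:,::-1])
a=cv2.imread("pics/scene3.png")[110:250,140:270];b=cv2.imread("pics/side3.png")[70:210,230:360]
cv2.imwrite("pics/g3.png",cv2.resize(np.hstack([a,b]),None,fx=3,fy=3,interpolation=cv2.INTER_CUBIC))
```

```text
[630.78334022 189.00495128 184.4533958 ] [-1.57100995e+00 -2.31852556e-04 -1.79745794e+00] 15.492832373774082 [-0.86859813 -0.41337244 -3.82195771] [ 0.01159216 -0.09339457  0.004869  ] 6.2
```

View pics/g3.png

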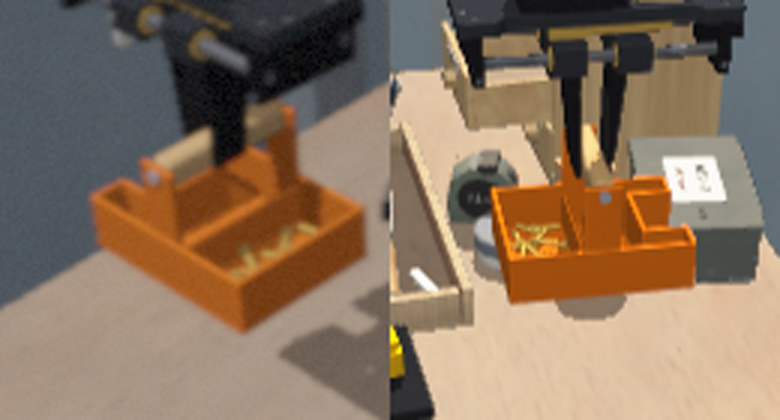

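View pics/wrist3.png

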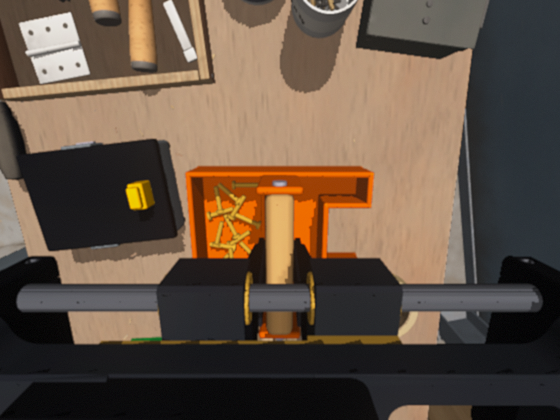

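Run:
```python
from h import *
import pickle
pickle.dump(optics.camera_model("wrist"),open("w3.pkl","wb"))
a=cv2.imread("pics/wrist3.png")
def crop(im,x0,y0,w,h,k,n):
    c=cv2.resize(im[y0:y0+h,x0:x0+w],None,fx=k,fy=k,interpolation=cv2.INTER_CUBIC)
    for i in range(0,w,10):
        cv2.line(c,(i*k,0),(i*k,6),(255,255,255),1)
        if (x0+i)%20==0: cv2.putText(c,str(x0+i),(i*k,18),0,.4,(255,255,255),1)
    for i in range(0,h,10):
        cv2.line(c,(0,i*k),(6,i*k),(255,255,255),1)
        if (y0+i)%20==0: cv2.putText(c,str(y0+i),(8,i*k+4),0,.4,(255,255,255),1)
    cv2.imwrite(n,c)
crop(a,180,155,200,100,4,"pics/w3t.png")
crop(a,10,130,180,130,4,"pics/w3c.png")
```

```text
(no output)
```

View pics/w3t.png

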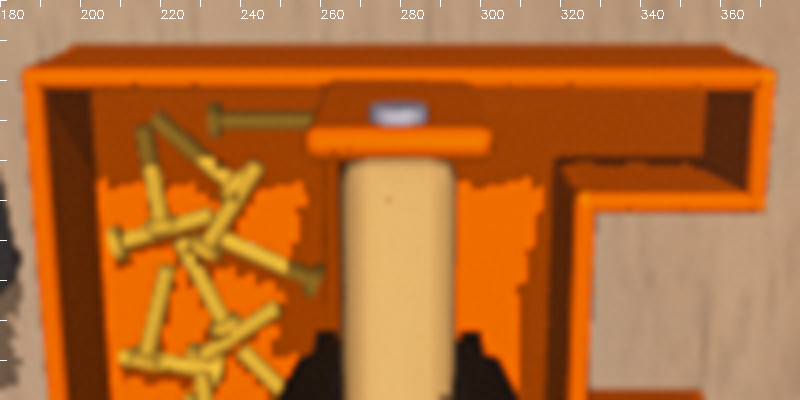

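View pics/w3c.png

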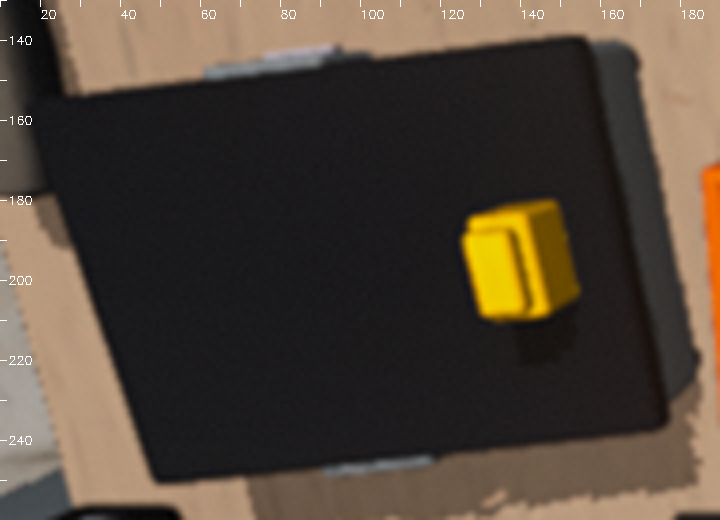

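Run:
```python
from h import *
import pickle
np.set_printoptions(suppress=True,precision=2)
W=pickle.load(open("w3.pkl","rb"))
T=[((65,-50,36),(186.2,172.5)),((-65,-50,36),(373.7,172.5)),((-65,-24,36),(372,207.5)),((-35,-24,36),(328.2,208))]
def f(q): return np.concatenate([(proj(W,tf(q[:3],l)+[0,0,q[3]])-uv).ravel() for l,uv in T])
r=least_squares(f,[631,189,2.92,139]);print(r.x,np.degrees(r.x[2]),r.fun)
r=least_squares(lambda q:f([*q,139.6]),[631,189,2.92]);print(r.x,np.degrees(r.x[2]),r.fun)
C=[(W,(77,-57,52),(17.5,154)),(W,(-77,-57,52),(157.5,139.2)),(W,(-77,57,52),(177,237.5)),(W,(77,57,52),(48.7,250.5))]
K=[(W,(-8,14,52),(154.5,204)),(W,(-8,-14,52),(149,180.7))]
for o,p0 in((C,[435,236,3.03]),(K,[487,230,3.03])):
    p,e=fit(o,p0);print(p,np.degrees(p[2]),e.T)
s=env.state();print(s["eef_pos"],np.degrees(s["tcp_rot"]))
```

```text
[629.99 185.18   2.92 136.21] 167.2669061275167 [-0.02 -0.01  0.17 -0.79 -0.99  0.58  0.84  0.25]
[629.75 185.82   2.92] 167.29702625597002 [-2.18 -0.14  1.17 -1.03 -0.05  0.95  1.1   0.64]
[435.15 235.47   3.02] 172.75013417520128 [[-0.63  0.03  0.69 -0.02]
 [-0.74 -0.61  1.47  0.74]]
[485.36 229.13   3.03] 173.50081666420652 [[ 0.06 -0.06]
 [ 0.62 -0.59]]
[630.46 188.94 183.37] [ -90.12   -0.06 -102.99]
```

Run:
```python
from h import *
print(plan([433.3,238.5,183],-97))
```

```text
(array([-0.004 ,  0.0008, -0.2033]), array([ 0.0021, -0.1045,  0.0009]), 5)
```

drive_tool(steps=[{"slide": [0, 0, -0.015], "dr": [0, -0.01, 0], "fingers": 0.0}, {"slide": [-0.001, 0, -0.04], "dr": [0, -0.02, 0], "fingers": 0.0}, {"slide": [-0.002, 0, -0.07], "dr": [0, -0.035, 0], "fingers": 0.0}, {"slide": [-0.003, 0, -0.1], "dr": [0, -0.05, 0], "fingers": 0.0}, {"slide": [-0.003, 0, -0.13], "dr": [0, -0.065, 0], "fingers": 0.0}])

```text
t: 6.77
eef_pos: [503.3, 221.3, 183.8]
tcp_rot: [-1.572, -0.001, -1.732]
ft_force: [0.0, 0.4, -3.4]
opening: 0.168
```

drive_tool(steps=[{"slide": [0.0036, 0, -0.028], "dr": [0, -0.014, 0], "fingers": 0.0}, {"slide": [0.0037, 0, -0.05], "dr": [0, -0.026, 0], "fingers": 0.0}, {"slide": [0.0037, 0, -0.065], "dr": [0, -0.034, 0], "fingers": 0.0}, {"slide": [0.0037, 0, -0.073], "dr": [0, -0.0395, 0], "fingers": 0.0}, {"slide": [0.0037, 0, -0.073], "dr": [0, -0.0395, 0], "fingers": 0.0}])

```text
t: 7.18
eef_pos: [431.1, 229.5, 184.6]
tcp_rot: [-1.572, -0.001, -1.692]
ft_force: [-0.1, 0.1, -3.4]
opening: 0.166
```

drive_tool(steps=[{"slide": [0, 0, 0], "dr": [0, 0, 0], "fingers": 0.0}, {"slide": [0, 0, 0], "dr": [0, 0, 0], "fingers": 0.0}, {"slide": [0, 0, 0], "dr": [0, 0, 0], "fingers": 0.0}])

```text
t: 7.43
eef_pos: [433.2, 229.2, 184.6]
tcp_rot: [-1.571, -0.0, -1.694]
ft_force: [0.1, 0.0, -4.3]
opening: 0.165
```

Run:
```python
from h import *
import pickle
print(plan([433.3,238.5,183],-97))
s=env.state();print(s["eef_pos"],np.degrees(s["tcp_rot"]),s["opening"]*95,s["t"])
pickle.dump(optics.camera_model("wrist"),open("w4.pkl","wb"))
for n in ["scene","side","wrist"]: cv2.imwrite(f"pics/{n}4.png",optics.read_camera(n)[:,:,::-1])
a=cv2.imread("pics/scene4.png")[180:350,200:370];b=cv2.imread("pics/side4.png")[80:250,130:280]
cv2.imwrite("pics/g4.png",cv2.resize(np.hstack([a,b]),None,fx=2.4,fy=2.4,interpolation=cv2.INTER_CUBIC))
```

```text
(array([-0.0092,  0.0016, -0.001 ]), array([-0.    , -0.0006,  0.0002]), 1)
[433.19933703 229.20659424 184.63119852] [-8.99986827e+01 -8.98075344e-03 -9.70326213e+01] 15.655563537871961 7.4333
```

View pics/g4.png

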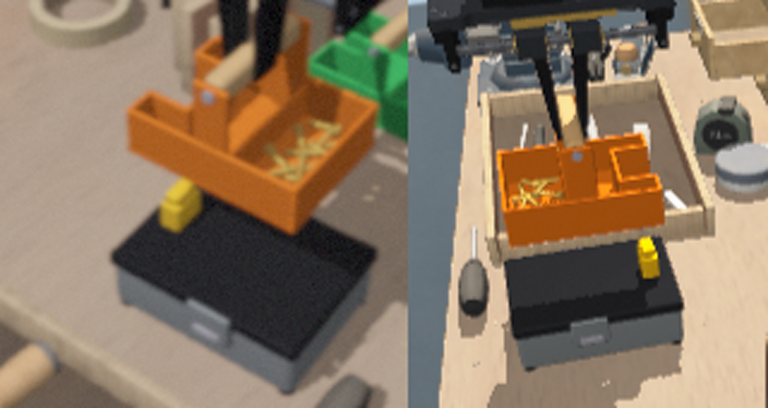

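View pics/wrist4.png

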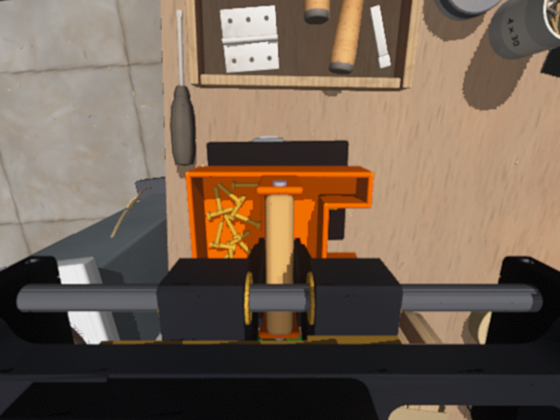

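Run:
```python
from h import *
import pickle
I=cv2.imread("pics/wrist4.png")[130:180,190:370]
cv2.imwrite("pics/w4c.png",cv2.resize(I,None,fx=4,fy=4,interpolation=cv2.INTER_CUBIC))
W=pickle.load(open("w4.pkl","rb"))
a=ray(W,(207.5,142.5),52);b=ray(W,(349,141),52);print(a,b,np.hypot(*(a-b)[:2]),np.degrees(np.arctan2(*(a-b)[1::-1])))
u=(a-b)[:2]/np.hypot(*(a-b)[:2]);v=np.array([-u[1],u[0]]);mid=(a+b)[:2]/2;print("case centre",mid+57*v,"tray target",)
```

```text
[364.49067177 300.03428853  52.        ] [515.06667186 283.04563724  52.        ] 151.53133694351027 173.56285781487017
case centre [433.38822385 234.89932222] tray target
```

View pics/w4c.png

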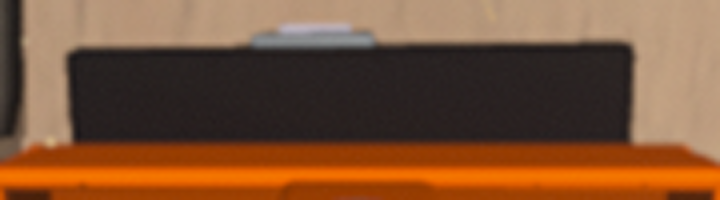

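The case centre from this view is (433.4,234.9) at 173.3°, which agrees with the earlier fits. I'll shift 8.5 mm to +y and lower.

drive_tool(steps=[{"slide": [-0.005, 0.002, -0.0005], "dr": [0, 0, 0], "fingers": 0.0}, {"slide": [-0.0085, 0.01, -0.001], "dr": [0, 0, 0], "fingers": 0.0}, {"slide": [-0.0085, 0.025, -0.001], "dr": [0, 0, 0], "fingers": 0.0}, {"slide": [-0.0085, 0.035, -0.001], "dr": [0, 0, 0], "fingers": 0.0}, {"slide": [-0.0085, 0.035, -0.001], "dr": [0, 0, 0], "fingers": 0.0}])

```text
t: 8.0
eef_pos: [431.4, 237.8, 147.7]
tcp_rot: [-1.574, -0.002, -1.693]
ft_force: [-0.5, 0.5, -2.9]
opening: 0.163
```

drive_tool(steps=[{"slide": [0, 0, 0], "dr": [0, 0, 0], "fingers": 0.0}, {"slide": [0, 0, 0], "dr": [0, 0, 0], "fingers": 0.0}, {"slide": [0, 0, 0], "dr": [0, 0, 0], "fingers": 0.0}])

```text
t: 8.25
eef_pos: [432.7, 238.1, 150.4]
tcp_rot: [-1.57, 0.0, -1.693]
ft_force: [0.8, -0.7, -4.6]
opening: 0.166
```

Run:
```python
from h import *
print(plan([433.5,237.5,97],-97))
s=env.state();print(s["eef_pos"],np.degrees(s["tcp_rot"]),s["opening"]*95,s["t"])
for n in ["scene","side"]: cv2.imwrite(f"pics/{n}5.png",optics.read_camera(n)[:,:,::-1])
a=cv2.imread("pics/scene5.png")[200:340,220:370];b=cv2.imread("pics/side5.png")[110:250,150:270]
cv2.imwrite("pics/g5.png",cv2.resize(np.hstack([a,b]),None,fx=2.9,fy=2.9,interpolation=cv2.INTER_CUBIC))
```

```text
(array([0.0005, 0.0534, 0.0008]), array([-0.0009,  0.0001, -0.0004]), 2)
[432.69447805 238.10390683 150.36040242] [-8.99508637e+01  2.03259168e-02 -9.69919496e+01] 15.738983527308012 8.25
```

View pics/g5.png

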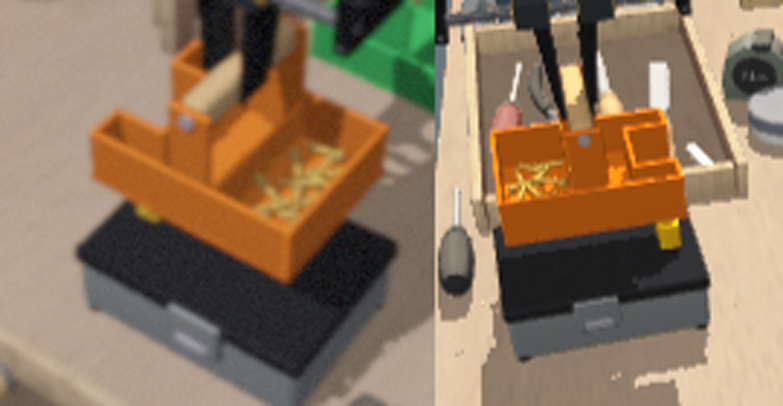

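Tray is well aligned, hovering just above the key. Lowering gently while watching the force.

drive_tool(steps=[{"slide": [0.0004, 0.006, 0.0006], "dr": [0, 0, 0], "fingers": 0.0}, {"slide": [0.0004, 0.013, 0.0006], "dr": [0, 0, 0], "fingers": 0.0}, {"slide": [0.0004, 0.02, 0.0006], "dr": [0, 0, 0], "fingers": 0.0}, {"slide": [0.0004, 0.026, 0.0006], "dr": [0, 0, 0], "fingers": 0.0}, {"slide": [0.0004, 0.03, 0.0006], "dr": [0, 0, 0], "fingers": 0.0}])

```text
t: 8.77
eef_pos: [432.6, 237.3, 118.8]
tcp_rot: [-1.572, -0.001, -1.693]
ft_force: [0.1, 0.8, -4.6]
opening: 0.171
```

drive_tool(steps=[{"slide": [0, 0.004, 0], "dr": [0, 0, 0], "fingers": 0.0}, {"slide": [0, 0.008, 0], "dr": [0, 0, 0], "fingers": 0.0}, {"slide": [0, 0.012, 0], "dr": [0, 0, 0], "fingers": 0.0}, {"slide": [0, 0.015, 0], "dr": [0, 0, 0], "fingers": 0.0}, {"slide": [0, 0.015, 0], "dr": [0, 0, 0], "fingers": 0.0}])

```text
t: 9.18
eef_pos: [432.7, 237.3, 104.3]
tcp_rot: [-1.571, -0.0, -1.693]
ft_force: [-0.2, -0.8, -3.5]
opening: 0.167
```

drive_tool(steps=[{"slide": [0, 0, 0], "dr": [0, 0, 0], "fingers": 0.0}, {"slide": [0, 0, 0], "dr": [0, 0, 0], "fingers": 0.0}])

```text
t: 9.35
eef_pos: [433.0, 237.5, 105.1]
tcp_rot: [-1.57, 0.0, -1.693]
ft_force: [-0.2, 0.6, -3.4]
opening: 0.167
```

Run:
```python
from h import *
print(plan([433.5,237.5,97],-97))
s=env.state();print(s["eef_pos"],np.degrees(s["tcp_rot"]),s["ft_force"],s["moment"],s["t"])
for n in ["scene","side"]: cv2.imwrite(f"pics/{n}6.png",optics.read_camera(n)[:,:,::-1])
a=cv2.imread("pics/scene6.png")[200:340,220:370];b=cv2.imread("pics/side6.png")[110:250,150:270]
cv2.imwrite("pics/g6.png",cv2.resize(np.hstack([a,b]),None,fx=2.9,fy=2.9,interpolation=cv2.INTER_CUBIC))
```

```text
(array([-0.0001,  0.0081,  0.0004]), array([-0.0003,  0.0001, -0.0001]), 1)
[433.04256716 237.47143727 105.06837667] [-8.99805907e+01  5.44558219e-03 -9.69953028e+01] [-0.16559038  0.63290004 -3.35197383] [-0.03835778 -0.09990099  0.00997982] 9.35
```

View pics/g6.png

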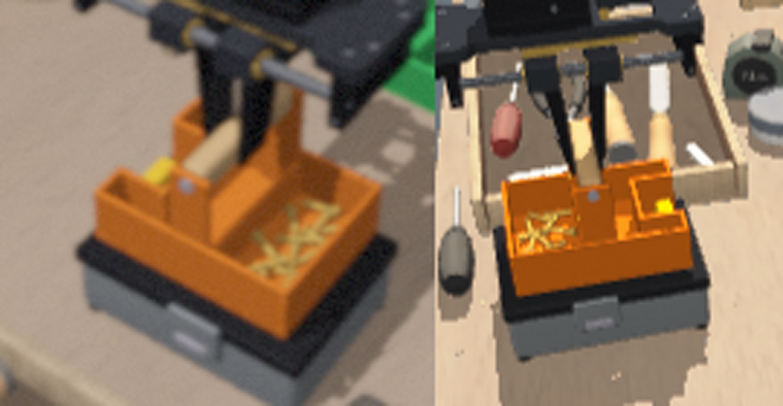

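The key shows inside the notch (side crop (665,207), scene crop (160,172)), and no contact force has appeared yet. I'll lower the last ~8 mm in small steps.

drive_tool(steps=[{"slide": [0, 0.002, 0], "dr": [0, 0, 0], "fingers": 0.0}, {"slide": [0, 0.004, 0], "dr": [0, 0, 0], "fingers": 0.0}, {"slide": [0, 0.005, 0], "dr": [0, 0, 0], "fingers": 0.0}, {"slide": [0, 0.006, 0], "dr": [0, 0, 0], "fingers": 0.0}, {"slide": [0, 0.006, 0], "dr": [0, 0, 0], "fingers": 0.0}])

```text
t: 9.87
eef_pos: [432.8, 237.4, 98.6]
tcp_rot: [-1.571, -0.0, -1.693]
ft_force: [-0.7, 0.2, -3.7]
opening: 0.166
```

drive_tool(steps=[{"slide": [0, 0.0005, 0], "dr": [0, 0, 0], "fingers": 0.0}, {"slide": [0, 0.001, 0], "dr": [0, 0, 0], "fingers": 0.0}, {"slide": [0, 0.0015, 0], "dr": [0, 0, 0], "fingers": 0.0}, {"slide": [0, 0.0015, 0], "dr": [0, 0, 0], "fingers": 0.0}])

```text
t: 10.2
eef_pos: [432.9, 237.4, 97.3]
tcp_rot: [-1.571, -0.0, -1.693]
ft_force: [0.4, -0.2, -4.1]
opening: 0.166
```

drive_tool(steps=[{"slide": [0, 0.0005, 0], "dr": [0, 0, 0], "fingers": 0.0}, {"slide": [0, 0.001, 0], "dr": [0, 0, 0], "fingers": 0.0}, {"slide": [0, 0.001, 0], "dr": [0, 0, 0], "fingers": 0.0}])

```text
t: 10.45
eef_pos: [433.0, 237.4, 96.8]
tcp_rot: [-1.57, 0.0, -1.693]
ft_force: [-2.0, 0.2, 3.5]
opening: 0.168
```

drive_tool(steps=[{"slide": [0, 0.0005, 0], "dr": [0, 0, 0], "fingers": 0.0}, {"slide": [0, 0.001, 0], "dr": [0, 0, 0], "fingers": 0.0}, {"slide": [0, 0.001, 0], "dr": [0, 0, 0], "fingers": 0.0}])

```text
t: 10.7
eef_pos: [433.1, 237.5, 96.7]
tcp_rot: [-1.57, 0.0, -1.693]
ft_force: [-5.0, -1.7, 17.8]
opening: 0.166
```

Contact on the lid (force went from -4 to +18 N at the expected 97 mm). Ease off slightly and check the fit before letting go.

drive_tool(steps=[{"slide": [0, -0.0012, 0], "dr": [0, 0, 0], "fingers": 0.0}, {"slide": [0, -0.0012, 0], "dr": [0, 0, 0], "fingers": 0.0}])

```text
t: 10.87
eef_pos: [433.1, 237.5, 96.8]
tcp_rot: [-1.57, 0.0, -1.693]
ft_force: [1.8, 1.7, -1.4]
opening: 0.165
```

Run:
```python
from h import *
s=env.state();print(s["eef_pos"],s["ft_force"],s["moment"],s["t"])
for n in ["scene","side"]: cv2.imwrite(f"pics/{n}7.png",optics.read_camera(n)[:,:,::-1])
a=cv2.imread("pics/scene7.png")[200:340,220:370];b=cv2.imread("pics/side7.png")[110:250,150:270]
cv2.imwrite("pics/g7.png",cv2.resize(np.hstack([a,b]),None,fx=2.9,fy=2.9,interpolation=cv2.INTER_CUBIC))
```

```text
[433.06135507 237.47595781  96.81431379] [ 1.82767318  1.66969297 -1.42626205] [ 0.06684283 -0.22916155 -0.01579728] 10.8667
```

View pics/g7.png

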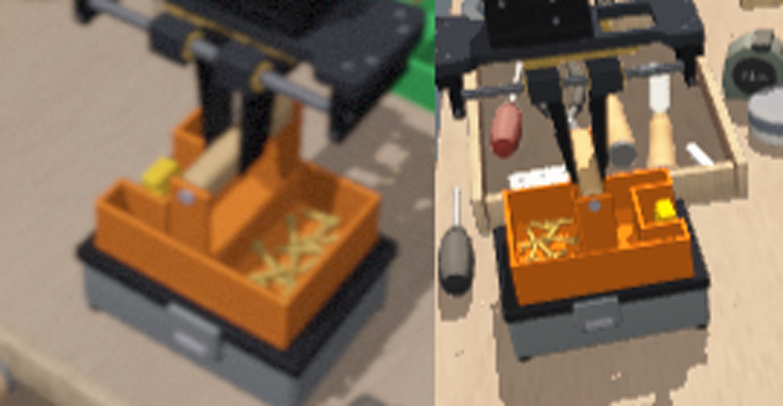

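Seated flat and square, with the key in the notch. Releasing.

drive_tool(steps=[{"slide": [0, 0, 0], "dr": [0, 0, 0], "fingers": 0.02}, {"slide": [0, 0, 0], "dr": [0, 0, 0], "fingers": 0.03}, {"slide": [0, 0, 0], "dr": [0, 0, 0], "fingers": 0.045}, {"slide": [0, 0, 0], "dr": [0, 0, 0], "fingers": 0.06}, {"slide": [0, 0, 0], "dr": [0, 0, 0], "fingers": 0.06}])

```text
t: 11.38
eef_pos: [432.9, 237.4, 96.5]
tcp_rot: [-1.571, -0.0, -1.693]
ft_force: [0.8, -0.5, 0.9]
opening: 0.433
```

drive_tool(steps=[{"slide": [0, 0, 0], "dr": [0, 0, 0], "fingers": 0.06}, {"slide": [0, 0, 0], "dr": [0, 0, 0], "fingers": 0.06}, {"slide": [0, 0, 0], "dr": [0, 0, 0], "fingers": 0.06}])

```text
t: 11.63
eef_pos: [432.9, 237.4, 96.6]
tcp_rot: [-1.571, -0.0, -1.693]
ft_force: [-0.4, 0.2, -1.0]
opening: 0.612
```

drive_tool(steps=[{"slide": [0, -0.01, 0], "dr": [0, 0, 0], "fingers": 0.06}, {"slide": [0, -0.025, 0], "dr": [0, 0, 0], "fingers": 0.06}, {"slide": [0, -0.05, 0], "dr": [0, 0, 0], "fingers": 0.06}, {"slide": [0, -0.08, 0], "dr": [0, 0, 0], "fingers": 0.06}, {"slide": [0, -0.11, 0], "dr": [0, 0, 0], "fingers": 0.06}])

```text
t: 12.05
eef_pos: [432.5, 237.3, 207.6]
tcp_rot: [-1.572, -0.001, -1.693]
ft_force: [-0.3, -0.3, 0.0]
opening: 0.629
```

drive_tool(steps=[{"slide": [0, -0.025, 0], "dr": [0, 0, 0], "fingers": 0.06}, {"slide": [0.025, -0.03, 0], "dr": [0, 0, 0], "fingers": 0.06}, {"slide": [0.05, -0.03, 0], "dr": [0, 0, 0], "fingers": 0.06}, {"slide": [0.06, -0.03, 0], "dr": [0, 0, 0], "fingers": 0.06}, {"slide": [0.06, -0.03, 0], "dr": [0, 0, 0], "fingers": 0.06}])

```text
t: 12.47
eef_pos: [425.4, 176.6, 236.8]
tcp_rot: [-1.571, -0.0, -1.695]
ft_force: [0.7, 0.4, 0.1]
opening: 0.628
```

drive_tool(steps=[{"slide": [0, 0, 0], "dr": [0, 0, 0], "fingers": 0.06}, {"slide": [0, 0, 0], "dr": [0, 0, 0], "fingers": 0.06}, {"slide": [0, 0, 0], "dr": [0, 0, 0], "fingers": 0.06}])

```text
t: 12.72
eef_pos: [425.7, 178.6, 236.3]
tcp_rot: [-1.571, -0.0, -1.692]
ft_force: [-0.0, -0.0, 0.5]
opening: 0.628
```

Run:
```python
from h import *
import pickle
s=env.state();print(s["eef_pos"],s["ft_force"],s["t"])
pickle.dump(optics.camera_model("wrist"),open("w8.pkl","wb"))
for n in ["scene","side","wrist"]: cv2.imwrite(f"pics/{n}8.png",optics.read_camera(n)[:,:,::-1])
a=cv2.imread("pics/scene8.png")[200:340,220:370];b=cv2.imread("pics/side8.png")[110:250,150:270]
cv2.imwrite("pics/g8.png",cv2.resize(np.hstack([a,b]),None,fx=2.9,fy=2.9,interpolation=cv2.INTER_CUBIC))
# green tray difference
for n,(x0,y0,x1,y1) in (("scene",(320,175,410,245)),("side",(195,250,285,330))):
    d=cv2.absdiff(cv2.imread(f"pics/{n}0.png"),cv2.imread(f"pics/{n}8.png"))[y0:y1,x0:x1]; print(n,d.mean())
```

```text
[425.71485235 178.60661529 236.29558055] [-0.01893013 -0.03233664  0.47558365] 12.7167
scene 6.743968253968254
side 6.971435185185185
```

View pics/g8.png

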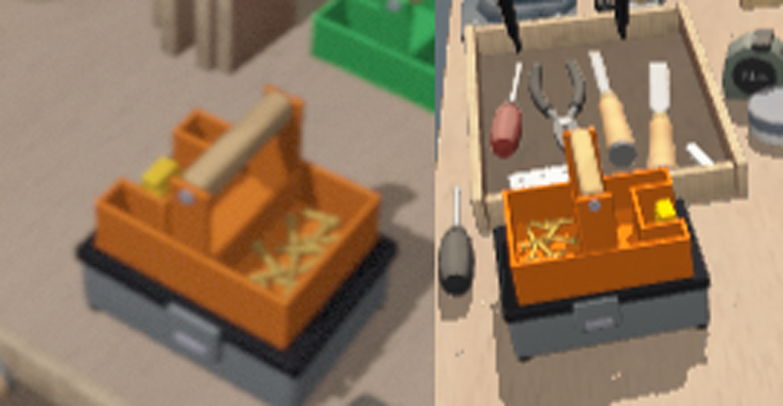

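View pics/wrist8.png

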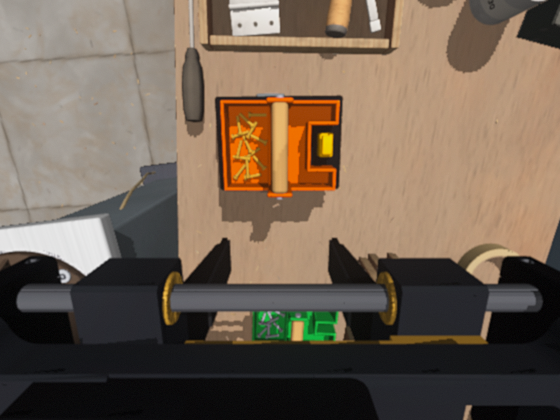

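The wrist view shows the tray inside the lid outline, parallel to it, with the key (~(326,146)) centred in the notch (rows ~122–171). The gripper is clear. I'll check the green tray, then hand in.

Run:
```python
from h import *
for n,(x0,y0,x1,y1) in (("scene",(320,175,410,245)),("side",(195,250,285,330))):
    g=[]
    for k in (0,8):
        h=cv2.cvtColor(cv2.imread(f"pics/{n}{k}.png"),cv2.COLOR_BGR2HSV)[y0:y1,x0:x1]
        M=cv2.moments(cv2.inRange(h,(45,120,40),(80,255,255)),True);g.append((M["m10"]/M["m00"],M["m01"]/M["m00"]))
    print(n,np.round(g,2))
print(env.job_done())
```

```text
scene [[44.83 37.93]
 [44.93 38.  ]]
side [[46.29 48.33]
 [46.32 48.34]]
the job is handed in; nothing more can be done
None
```

I gripped the orange tray by its bar, moved it over the case and lowered it with the wide notch over the key. I let go only after it touched the lid, then backed the gripper clear and handed in at about 13 s of the 32 s allowed. The hand-in gives no verdict, so what follows is from my own checks.

- **Placement:** The final pictures show the tray flat and square on the lid, with the key about centred in the notch. I judged this by eye and did not fit the tray's final pose in numbers.
- **Contact before release:** The lid took the load at the expected height. The vertical force went from -4 N to a brief peak of 18 N, and I eased it to about -1 N before opening.
- **Gripper clear:** After backing off, the wrist force reads about 0.
- **Green tray:** It did not move; its position in the images shifted by no more than 0.1 px.

**Disagreements between checks:**
- The visible finger ends measured about 19 mm higher than the reported TCP. I gripped about 12 mm lower than planned to cover both readings, and the grip held.
- The camera views differed by 2–5 mm on the poses, which is well inside the notch clearance.

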